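# Raise the crimper's guard window to the green mark

## Robot

A 6-joint arm with a two-finger parallel gripper is mounted at the origin on the work surface. World frame = base frame: x ahead of the robot, y to its left, z up, the work surface at z = 0. Lengths are in m, angles in rad, forces in N, time in s.
With the tool pointing down it reaches from about 0.4 to 0.825 m from the base axis. Payload 7 kg.
Tool frame: the origin (TCP) lies between the finger pads; the fingertips stand arm.nose_length ahead of it and the grasp point (between the pads) is the TCP (arm.nose_length is the distance from the TCP to the fingertips, in m); x points along the fingers, z is the direction in which the jaws open and shut, and the axes are right-handed (so a half turn about x gives the same grasp; the last joint's range is limited). The gripper opens to 88 mm and grips with 3 to 60 N. Pads are 19 mm wide; open, the fingers measure 130 mm over their backs; the gripper's body (78 mm by 193 mm) begins 47 mm behind the grasp point.
Start: joints at [1.397, 0.359, 0.012, 0, -1.224, -0.288], TCP at [0.301, 0.604, 0.246] pointing down, gripper open.
Joint ranges: [-3.07, 3.07], [-1.43, 2.12], [-1.02, 1.25], [-3.03, 1.67], [-3.05, -0], [-3.03, 3.03]. Speed limits (rad/s): [2.39, 2.39, 3.01, 3.14, 3.14, 3.14].

## Interface

Orientations are given as [roll, pitch, yaw] about the fixed x, y, z axes, in that order (R = Rz(yaw) Ry(pitch) Rx(roll)).
In Python, from station import arm, viewer, spotter gives the robot as it stands.
- The arm moves only by the shell command python3 -m handwheel 'ROWS' [FORCE]. ROWS is a JSON object of lists of equal length, an entry for each row: "gripper": the gripper command: -1 is shut, 1 is fully open, values between are in proportion; "travel": the shift along the world's x, y, z each as a share of 500 mm, from -1 to 1, a list of three; "spin": the turn about the world's z as a share of 45 degrees, from -1 to 1. A call has 1 to 20 rows; each row is the pose to reach, as a shift and turn from the pose commanded when the call began; what a row does not reach only later rows make up. A row lasts 1/10 s, in which the tool goes at most 50 mm and 8.59 degrees, less where a joint would pass 70% of its speed; a pose out of reach is approached as far as the arm can. A call with a number of a shift or a turn outside -1 to 1 is refused whole. A call with a gripper value outside its range is refused whole. The fingers move at their own pace and stop on an object; FORCE is the grip in N (left out, the last holds). Time passes only in rows, so rows that repeat a pose let the fingers close. It gives the time, the measured TCP pose, the force and the opening at its end, in the units of the state.
- arm.get_state(): the state, without advancing time (a new reading comes with each control period).
- viewer.grab_frame(name): name is "scene" or "side" or "wrist"; returns a dict with "pixels" (480x640x3 uint8, blue, green, red), "fx", "fy", "cx", "cy" (pixels), "eye" and "attitude" of the camera in the world. Camera axes: x right, y down, z forward; pixel columns grow to the right and rows downward; lengths in m; the calibration is good to about 2 mm. A picture is of the moment at which its call begins. There is no depth.
- arm.job_done(): hands the job in, once; it reports no verdict.
Trained networks look in the newest picture that a camera, given by its name, has taken for a name from the list of things; names that differ only in an ending like _2 or _b are one class to them, and where a whole thing is asked for, a point or a joint stands for the part that bears it (a point fixed in the world has none). Each returns a list of dicts, best first, with "conf" (0 to 1); they miss things now and then, are a little off and sometimes report something else, mostly with a low value. They report only what shows in the picture. A call takes as long as a camera call.
- spotter.spot_in(camera, label): "rect" ([left, top, right, bottom] in pixels, round what is visible of it).
- spotter.tip_of(camera, label): "at" ([column, row] in pixels: a listed point, or the origin of a listed thing).
The state is a dict: "t": time; "q": joint angles; "qd": joint speeds; "joint_efforts": joint torques, N m; "eef_pos": TCP position; "ee_rot": TCP orientation; "force": force on the tool from outside, world axes, zero at the start; "moment": the same for the moment, N m; "width": finger opening in m.
Only numpy, scipy, OpenCV 4.12 (cv2) and the standard library are available. Lean on these libraries where they do the work, as an engineer would, in place of code of your own. Each camera call takes 0.05 s, during which the arm holds its last target.

## Task

Open the guard window of the hose crimper for loading: put the fingertips beneath the yellow lip along its lower edge and push the window gently up until the orange pointers at the ends of the lip are level with the green collar on one of the posts (not the blue one), then draw back and leave the window standing there. Only push it; do not pinch or grip the lip, and leave the fittings and other things on the bench as they are.

Things in the scene. Friction and masses are not known exactly. Their poses are not given: they have to be found in the camera images.
- crimper: fixed crimping machine with guard frame, turned up to 0.3 rad; origin on the bench, x level from the window into the machine, y along the window, z up. Base plate 12 mm thick, x -105 to 195 mm, y +-210. Two aluminium posts 30 x 30 mm, 550 mm tall, at x -35, y +-185, with window channels beside them (front face at x -74). Crimp head behind the window, 160 mm high
- window (a joint): height of the window in m: 0 lowest, 0.22 top stop, growing upward; starts between 0 and 0.05. Counterweighted: it stays wherever it is left, and takes about 1 to 6 N to move up. It slides straight up and down. (window_c0, c1: lower half of the lip; c2, c3: upper half.) The clear panel is 316 mm wide, reaches 200 mm above the lip and lies in the plane x = -60 mm of the crimper
- lip_edge (a point): middle of the front edge of the yellow lip, at half its thickness, 124.5 mm in front of the crimper's origin; axes as the crimper's. The lip is a level ledge 400 mm long (y), 12 mm thick (underside 6 mm below this point), standing 57 mm out from the window's bottom rail, free air beneath. Orange pointers 12 mm thick prolong it to y +-275 mm at the height of this point
- green_mark: green collar fixed round one of the two posts (left or right, it varies), 44 x 90 x 12 mm; origin at its centre, 0.20 to 0.28 m above the bench. The window is right when lip_edge is at the height of this origin
- blue_mark: a blue collar of the same size on the other post, at another height: not to be used
- fitting_a: upright steel hose fitting with a brass hexagon, 33 mm across, 48 mm tall, standing in front of the window towards one end of the lip; a bystander, to be left alone; origin at the centre of its underside
- fitting_b: a second such upright fitting, in front of the window towards the other end of the lip; a bystander, to be left alone; origin at the centre of its underside
- die_ring: dark steel ring lying flat, 84 mm across, 28 mm tall; a bystander, to be left alone; origin at the centre of its underside
- tin: can with a yellow label, 66 mm across, 95 mm tall; a bystander, to be left alone; origin at the centre of its underside
- spanner: open spanner lying flat, 160 mm long; a bystander, to be left alone; origin at the centre of its underside
- carton: open cardboard box, 130 x 100 x 60 mm; a bystander, to be left alone; origin at the centre of its underside
- adapter: upright brass adapter, 40 mm across, 40 mm tall; a bystander, to be left alone; origin at the centre of its underside

How it is judged:
On the way, in this order (a step that is already met when the one before it is completed fails the run):
1. the window is moving up, pushed from beneath its lip with the fingers (distance of lip_edge from where it was at the start of the episode above 0.02 m and (contact force between the fingers and window_c0 above 0.3 N or contact force between the fingers and window_c1 above 0.3 N)), for 0.1 s.
2. the pointers are level with the green collar, within 8 mm (z of lip_edge in the frame of green_mark between -0.008 and 0.008 m), for 0.2 s.
At the end, for the whole second after the job is handed in: The lip's orange pointers are level with the green collar within 8 mm, the window is at rest and stays there by itself, and every loose thing is within 30 mm of where it stood (all of step 2 and velocity of joint window between -0.005 and 0.005 m/s and distance of each of fitting_a, fitting_b, die_ring, tin, spanner, carton, adapter from where it was at the start of the episode below 0.03 m); the robot touches nothing.
It fails at once if the lip is pinched (fingers press its upper and its lower half at once) ((contact force between the fingers and window_c0 above 1.5 N or contact force between the fingers and window_c1 above 1.5 N) and (contact force between the fingers and window_c2 above 1.5 N or contact force between the fingers and window_c3 above 1.5 N)).
It fails at once if the window is flung: faster than 0.3 m/s (velocity of joint window above 0.3 m/s or velocity of joint window below -0.3 m/s).
It fails at once if a loose thing on the bench is lifted, knocked over or shifted by more than 30 mm (distance of any of fitting_a, fitting_b, die_ring, tin, spanner, carton, adapter from where it was at the start of the episode above 0.03 m or angle between any of fitting_a, fitting_b, die_ring, tin, spanner, carton, adapter's own z axis and vertical above 0.5 rad).
It also fails if it takes over 42 s, if anything falls off the work surface, if the arm or the gripper's body presses on something with over 40 N, if the wrist force passes 120 N, or if a joint passes its speed limit or range.

## Working session

There is one attempt and no reset: what is moved stays moved. The work goes in short steps, Python scripts to look and compute and a shell command to move; the robot and the scene stay as the last step left them, time stands still between calls to the robot, and variables do not carry over. Pictures are saved under pics/ and viewed, and the job is handed in when it is done.

```bash
ls; mkdir -p pics; cat > h.py <<'E'
import numpy as np, cv2
from station import arm, viewer, spotter
E
python3 - <<'E'
from h import *
s=arm.get_state(); print({k:np.round(v,3).tolist() for k,v in s.items()}, arm.nose_length)
for c in ["scene","side","wrist"]:
    f=viewer.grab_frame(c); cv2.imwrite(f"pics/{c}0.png",f["pixels"])
    print(c,f["fx"],f["fy"],f["cx"],f["cy"],np.round(f["eye"],4).tolist(),np.round(f["attitude"],4).tolist())
    for l in ["lip_edge","green_mark","blue_mark","crimper"]:
        print(l,spotter.tip_of(c,l)[:2],spotter.spot_in(c,l)[:1])
E
```

```text
pics
{'t': 0.0, 'q': [1.397, 0.359, 0.011, -0.0, -1.224, -0.288], 'qd': [-0.001, 0.001, 0.003, 0.0, 0.001, -0.001], 'joint_efforts': [0.0, -58.272, 29.305, 6.997, 0.007, -0.0], 'eef_pos': [0.301, 0.604, 0.245], 'ee_rot': [0.087, 1.569, -1.946], 'force': [0.655, -0.813, 0.39], 'moment': [-0.045, -0.029, -0.022], 'width': 0.087} 0.019
scene 479.15473407074103 479.15473407074103 321.46235185382045 246.95551728201593 [0.8742, 0.7444, 1.098] [-2.4179, -0.0191, 2.7169]
lip_edge [] [{'rect': [240.8, 157.1, 325.8, 333.0], 'conf': 0.88}]
green_mark [{'at': [283.0, 302.2], 'conf': 0.89}] [{'rect': [267.6, 293.7, 307.5, 325.1], 'conf': 0.75}]
blue_mark [{'at': [228.5, 181.3], 'conf': 0.48}] [{'rect': [221.2, 172.2, 226.0, 191.1], 'conf': 0.44}]
crimper [{'at': [250.3, 290.3], 'conf': 0.72}] [{'rect': [167.2, 68.3, 328.4, 383.6], 'conf': 0.57}]
side 434.1574026431834 434.1574026431834 311.5366351857586 235.7221097563418 [0.0986, -0.7314, 1.008] [-2.34, -0.015, -0.5497]
lip_edge [{'at': [327.2, 249.5], 'conf': 0.74}, {'at': [336.6, 339.8], 'conf': 0.62}] [{'rect': [286.1, 157.0, 409.9, 320.3], 'conf': 0.97}]
green_mark [{'at': [412.8, 266.5], 'conf': 0.67}, {'at': [316.9, 183.7], 'conf': 0.6}] []
blue_mark [{'at': [411.6, 267.9], 'conf': 0.88}, {'at': [336.5, 336.1], 'conf': 0.2}] [{'rect': [393.7, 259.1, 432.6, 285.8], 'conf': 0.81}]
crimper [{'at': [360.8, 267.7], 'conf': 0.81}] [{'rect': [288.5, 71.4, 455.4, 333.6], 'conf': 0.8}]
wrist 352.86746612366306 352.86746612366306 313.82677666024233 235.62063810202628 [0.3615, 0.5758, 0.3865] [2.8874, 0.0009, -2.0319]
lip_edge [] []
green_mark [] []
blue_mark [] []
crimper [] []
```

View pics/scene0.png

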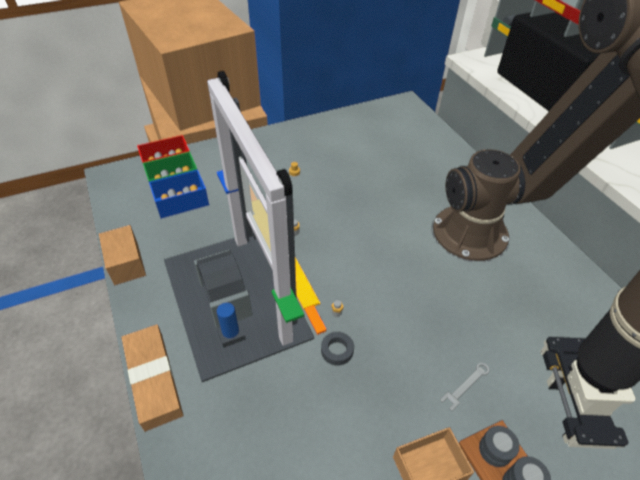

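View pics/side0.png

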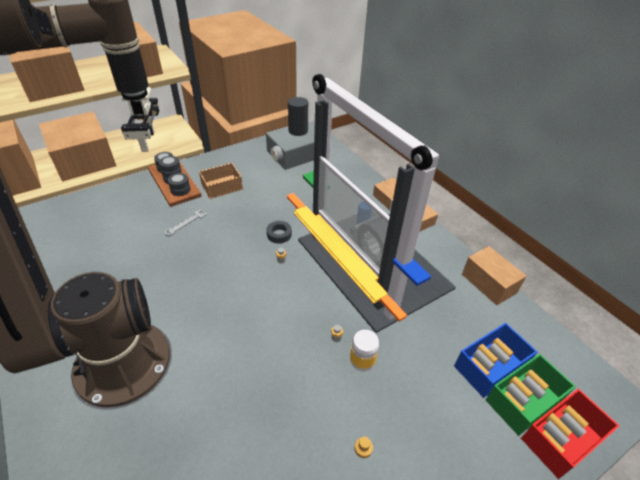

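View pics/wrist0.png

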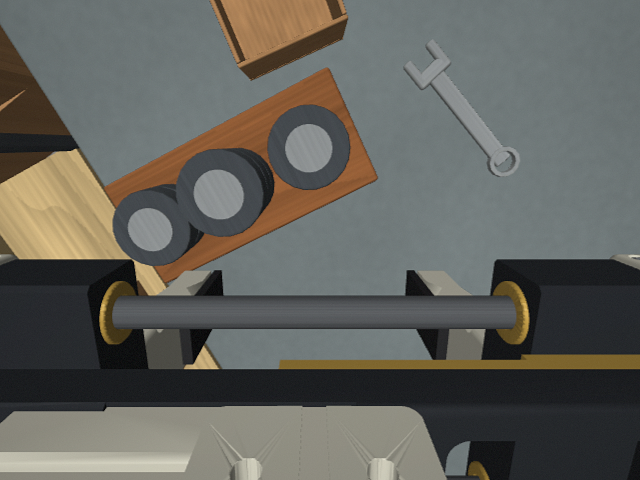

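Green collar is on the left post (scene ~[285,305]), blue on the right one. Before moving, I'll measure the geometry and look closely at the fingers.

```bash
cat >> h.py <<'E'
from scipy.spatial.transform import Rotation as Ro
def K(f): return np.array([[f["fx"],0,f["cx"]],[0,f["fy"],f["cy"]],[0,0,1]])
CAM={}
def cam(n):
    f=CAM.get(n) or viewer.grab_frame(n); CAM[n]=f; return f
def Rc(f):
    a=np.array(f["attitude"]); return a if a.shape==(3,3) else Ro.from_euler('xyz',a).as_matrix()
def ray(f,uv):
    d=Rc(f)@np.linalg.solve(K(f),[uv[0],uv[1],1]); return np.array(f["eye"]),d/np.linalg.norm(d)
def onz(f,uv,z):
    e,d=ray(f,uv); return e+d*(z-e[2])/d[2]
def proj(f,P):
    p=K(f)@(Rc(f).T@(np.array(P)-f["eye"])); return p[:2]/p[2]
E
python3 - <<'E'
from h import *
f=cam("side");g=cam("scene")
im=cv2.resize(g["pixels"][320:470,520:640],None,fx=5,fy=4,interpolation=3)
im2=cv2.resize(f["pixels"][70:150,100:190],None,fx=6,fy=6,interpolation=3)
cv2.imwrite("pics/grip_scene.png",im);cv2.imwrite("pics/grip_side.png",im2)
cv2.imwrite("pics/z_side.png",cv2.resize(f["pixels"][140:340,260:460],None,fx=3,fy=3,interpolation=3))
cv2.imwrite("pics/z_scene.png",cv2.resize(g["pixels"][160:360,200:360],None,fx=3.75,fy=3,interpolation=3))
E
python3 -m handwheel --help | head -30
```

```text
invalid input: not JSON, or not a number
```

View pics/grip_scene.png

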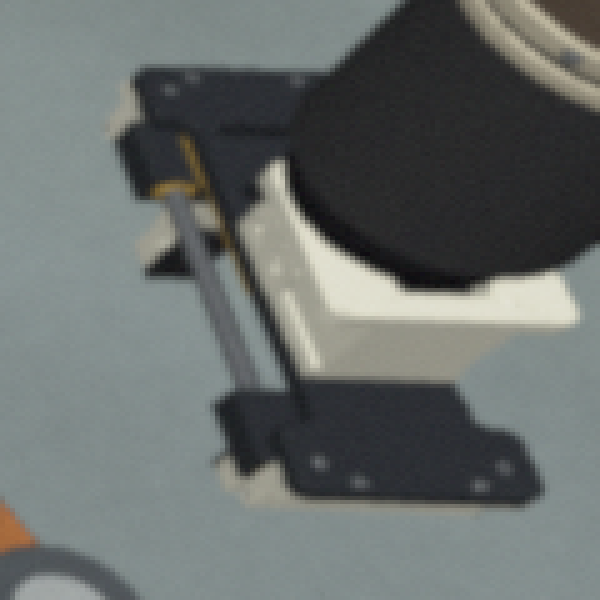

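View pics/grip_side.png

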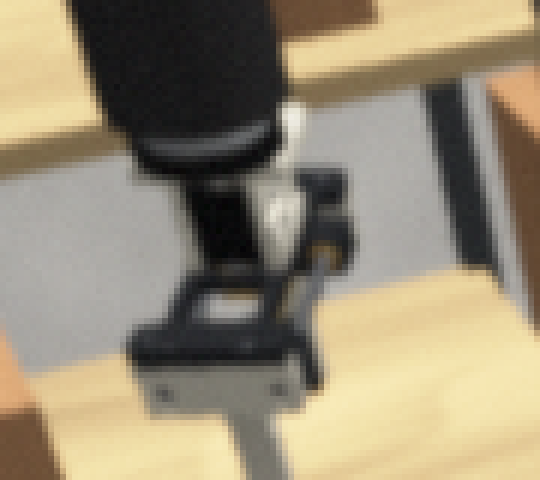

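View pics/z_side.png

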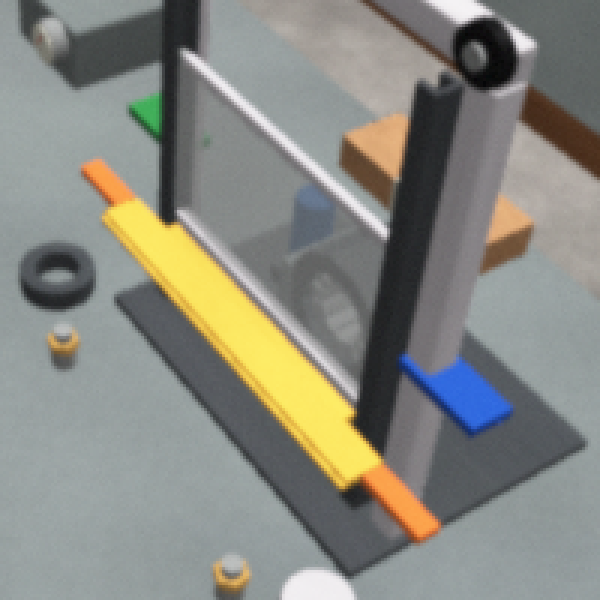

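View pics/z_scene.png

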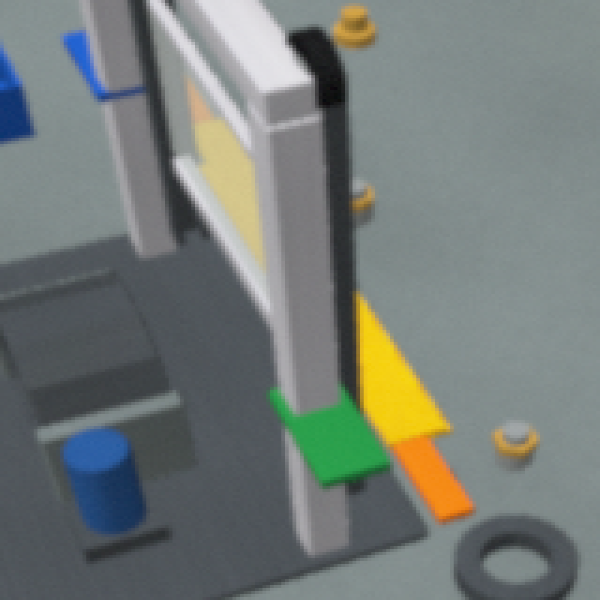

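```bash
python3 - <<'E'
from h import *
f=cam("side");g=cam("scene")
# side zoom px /3 + offset; pointer tips, lip corners (top surface)
pts={"ptrL_far_top":(92,160),"ptrR_end":(438,528),"lipR_front":(345,488),"lipL_front":(104,215),"lipR_back":(384,462)}
for z in (0.10,0.12,0.14):
    for k,(u,v) in pts.items():
        print(z,k,np.round(onz(f,(260+u/3,140+v/3),z),3))
print("lip len at z")
for z in (0.08,0.1,0.12,0.14,.16):
    a=onz(f,(260+345/3,140+488/3),z);b=onz(f,(260+104/3,140+215/3),z); print(z,np.linalg.norm(a-b))
for k,uv in {"lipL_front_scene":(200+450/3.75,160+430/3),"ptrL_scene":(200+472/3.75,160+510/3),"ptrLin":(200+440/3.75,160+520/3)}.items():
    for z in (0.1,.12,.14): print(k,z,np.round(onz(g,uv,z),3))
# base plate corners at z=.012
for uv in [(116,300),(352,574),(586,443)]: print("base",np.round(onz(f,(260+uv[0]/3,140+uv[1]/3),.012),3))
for l in ["fitting_a","die_ring","tin","spanner","carton","adapter"]:
    for n,c in (("side",f),("scene",g)):
        for r in spotter.tip_of(n,l)[:2]:
            print(l,n,r["conf"],np.round(onz(c,r["at"],0),3))
E
```

```text
0.1 ptrL_far_top [0.647 0.271 0.1  ]
0.1 ptrR_end [ 0.654 -0.31   0.1  ]
0.1 lipR_front [ 0.612 -0.236  0.1  ]
0.1 lipL_front [0.612 0.183 0.1  ]
0.1 lipR_back [ 0.659 -0.231  0.1  ]
0.12 ptrL_far_top [0.635 0.248 0.12 ]
0.12 ptrR_end [ 0.641 -0.319  0.12 ]
0.12 lipR_front [ 0.6   -0.247  0.12 ]
0.12 lipL_front [0.6   0.163 0.12 ]
0.12 lipR_back [ 0.646 -0.242  0.12 ]
0.14 ptrL_far_top [0.622 0.226 0.14 ]
0.14 ptrR_end [ 0.629 -0.329  0.14 ]
0.14 lipR_front [ 0.589 -0.258  0.14 ]
0.14 lipL_front [0.589 0.143 0.14 ]
0.14 lipR_back [ 0.634 -0.253  0.14 ]
lip len at z
0.08 0.42812292668323204
0.1 0.4188958310073326
0.12 0.40966873533143316
0.14 0.4004416396555336
0.16 0.3912145439796342
lipL_front_scene 0.1 [0.575 0.12  0.1  ]
lipL_front_scene 0.12 [0.581 0.132 0.12 ]
lipL_front_scene 0.14 [0.587 0.145 0.14 ]
ptrL_scene 0.1 [0.594 0.196 0.1  ]
ptrL_scene 0.12 [0.599 0.207 0.12 ]
ptrL_scene 0.14 [0.605 0.218 0.14 ]
ptrLin 0.1 [0.616 0.196 0.1  ]
ptrLin 0.12 [0.622 0.207 0.12 ]
ptrLin 0.14 [0.627 0.218 0.14 ]
base [0.602 0.143 0.012]
base [ 0.608 -0.268  0.012]
base [ 0.899 -0.266  0.012]
fitting_a side 0.59 [ 0.504 -0.22   0.   ]
fitting_a side 0.5 [0.524 0.105 0.   ]
fitting_a scene 0.67 [0.511 0.101 0.   ]
fitting_a scene 0.45 [ 0.505 -0.222  0.   ]
die_ring side 0.98 [0.563 0.205 0.   ]
die_ring scene 0.73 [0.565 0.22  0.   ]
tin side 0.92 [ 0.523 -0.32   0.   ]
tin scene 0.31 [0.507 0.548 0.   ]
spanner side 0.68 [0.318 0.404 0.   ]
spanner scene 0.85 [0.321 0.426 0.   ]
carton side 0.7 [0.511 0.551 0.   ]
carton scene 0.67 [0.508 0.547 0.   ]
adapter side 0.88 [ 0.392 -0.492  0.   ]
adapter scene 0.42 [ 0.393 -0.521  0.   ]
```

Measured: lip front edge x≈0.588, y −0.258…0.143, lip top z≈0.14 (the 400 mm length fits at 0.14), yaw ≈0. All the pictured sizes agree. The tool points straight down and moves only translate or spin, so I'll check in free air whether the wrist tilts near the edge of reach.

```bash
python3 -m handwheel '{"gripper":[-1,-1,-1,-1,-1,-1,-1,-1,-1,-1,-1,-1],"travel":[[0,0,0.1],[0,0,0.2],[0,0,0.3],[0,0,0.4],[0,0,0.5],[0,0,0.6],[0,0,0.7],[0,0,0.8],[0,0,0.9],[0,0,1],[0,0,1],[0,0,1]],"spin":[0,0,0,0,0,0,0,0,0,0,0,0]}'
python3 - <<'E'
from h import *
s=arm.get_state(); print({k:np.round(v,3).tolist() for k,v in s.items()})
E
```

```text
t: 3.35
eef_pos: [0.2867, 0.5748, 0.7058]
ee_rot: [3.003, 1.533, 0.97]
force: [1.1, -0.1, 1.0]
width: 0.0015
{'t': 3.35, 'q': [1.421, 0.47, 1.252, 0.023, -2.317, -0.297], 'qd': [-0.002, 0.007, -0.001, -0.016, 0.011, 0.003], 'joint_efforts': [0.493, -56.535, 23.67, 5.208, 0.076, -0.024], 'eef_pos': [0.287, 0.575, 0.706], 'ee_rot': [3.003, 1.533, 0.97], 'force': [1.12, -0.078, 0.997], 'moment': [-0.132, 0.124, -0.018], 'width': 0.001}
```

```bash
cat >> h.py <<'E'
def st():
    s=arm.get_state(); R=Ro.from_euler('xyz',s["ee_rot"]).as_matrix()
    print("t",round(s["t"],2),"p",np.round(s["eef_pos"],4),"toolx",np.round(R[:,0],3),"toolz",np.round(R[:,2],3),"q",np.round(s["q"],3),"F",np.round(s["force"],1),"w",round(s["width"],4)); return s
E
python3 -m handwheel '{"gripper":[-1,-1,-1,-1],"travel":[[0,0,0.1],[0,0,0.2],[0,0,0.3],[0,0,0.4]],"spin":[0,0,0,0]}'
python3 -c "from h import *; st()"
python3 -m handwheel '{"gripper":[-1,-1,-1,-1],"travel":[[0.06,0.08,0],[0.12,0.16,0],[0.18,0.24,0],[0.24,0.32,0]],"spin":[0,0,0,0]}'
python3 -c "from h import *; st()"
```

```text
t: 3.75
eef_pos: [0.261, 0.5243, 0.7517]
ee_rot: [2.959, 1.505, 0.927]
force: [-0.7, 0.7, -0.7]
width: 0.0004
t 3.75 p [0.261  0.5243 0.7517] toolx [ 0.039  0.052 -0.998] toolz [-0.444 -0.894 -0.064] q [ 1.464  0.396  1.252  0.048 -2.37  -0.319] F [-0.7  0.7 -0.7] w 0.0004
t: 4.15
eef_pos: [0.3314, 0.607, 0.6863]
ee_rot: [2.936, 1.476, 0.904]
force: [-0.2, 0.4, 0.0]
width: 0.0003
t 4.15 p [0.3314 0.607  0.6863] toolx [ 0.058  0.074 -0.996] toolz [-0.443 -0.892 -0.093] q [ 1.375  0.511  1.251  0.054 -2.226 -0.231] F [-0.2  0.4  0. ] w 0.0003
```

The tilt grows near the limit of reach. Next check: does it stay once the pose is back in reach? I'll swing toward the machine at a safe height, turning the jaws tangential as I go.

```bash
python3 -m handwheel '{"gripper":[-1,-1,-1,-1,-1,-1,-1,-1,-1,-1],"travel":[[0.02,-0.08,-0.1],[0.04,-0.16,-0.15],[0.06,-0.24,-0.18],[0.08,-0.34,-0.18],[0.1,-0.43,-0.18],[0.12,-0.52,-0.18],[0.15,-0.62,-0.18],[0.18,-0.72,-0.18],[0.2,-0.82,-0.18],[0.2,-0.82,-0.18]],"spin":[0.06,0.12,0.18,0.25,0.32,0.38,0.45,0.52,0.58,0.58]}'
python3 -c "from h import *; st()"
```

```text
t: 5.15
eef_pos: [0.4309, 0.193, 0.5986]
ee_rot: [2.919, 1.474, 1.342]
force: [-0.5, 0.2, -0.4]
width: 0.0004
t 5.15 p [0.4309 0.193  0.5986] toolx [ 0.022  0.094 -0.995] toolz [-0.005 -0.996 -0.094] q [ 0.798 -0.045  0.32  -0.052 -1.853  0.751] F [-0.5  0.2 -0.4] w 0.0004
```

Tilt stays (5.4° kept), so I can build up a forward tilt here. Jaws now lie along y.

```bash
python3 -m handwheel '{"gripper":[-1,-1,-1,-1,-1,-1,-1,-1,-1,-1,-1,-1],"travel":[[0.04,-0.08,0],[0.08,-0.16,0],[0.1,-0.25,0],[0.1,-0.35,0],[0.1,-0.45,0.05],[0.1,-0.55,0.1],[0.1,-0.65,0.2],[0.1,-0.7,0.3],[0.1,-0.7,0.4],[0.1,-0.7,0.5],[0.1,-0.7,0.6],[0.1,-0.7,0.7]],"spin":[0,0,0,0,0,0,0,0,0,0,0,0]}'
python3 -c "from h import *; st()"
python3 -m handwheel '{"gripper":[-1,-1,-1,-1,-1,-1],"travel":[[0.1,-0.03,0.1],[0.2,-0.06,0.2],[0.3,-0.09,0.3],[0.4,-0.12,0.4],[0.5,-0.15,0.5],[0.6,-0.2,0.6]],"spin":[0,0,0,0,0,0]}'
python3 -c "from h import *; st()"
```

```text
t: 6.35
eef_pos: [0.4465, -0.1381, 0.8003]
ee_rot: [2.662, 1.48, 1.083]
force: [-1.1, 1.1, 3.4]
width: 0.0003
t 6.35 p [ 0.4465 -0.1381  0.8003] toolx [ 0.043  0.08  -0.996] toolz [-0.007 -0.997 -0.08 ] q [ 0.054  0.251  1.252 -0.134 -2.52   1.397] F [-1.1  1.1  3.4] w 0.0003
t: 6.95
eef_pos: [0.5084, -0.1504, 0.7748]
ee_rot: [2.363, 1.474, 0.784]
force: [-0.6, -0.7, -0.5]
width: 0.0003
t 6.95 p [ 0.5084 -0.1504  0.7748] toolx [ 0.068  0.068 -0.995] toolz [-0.006 -0.998 -0.068] q [ 0.033  0.316  1.252 -0.101 -2.433  1.45 ] F [-0.6 -0.7 -0.5] w 0.0003
```

```bash
python3 -m handwheel '{"gripper":[-1,-1],"travel":[[0,0,0.1],[0,0,0.2]],"spin":[0,0]}' >/dev/null
python3 -c "from h import *; st()"
python3 -m handwheel '{"gripper":[-1],"travel":[[0.5,-0.1,0.8]],"spin":[0]}'>/dev/null
python3 -c "from h import *; st()"
python3 -m handwheel '{"gripper":[-1],"travel":[[0,0,1]],"spin":[0]}'>/dev/null
python3 -c "from h import *; st()"
```

```text
t 7.15 p [ 0.48   -0.1402  0.7973] toolx [ 0.093  0.054 -0.994] toolz [-0.009 -0.998 -0.055] q [ 0.072  0.274  1.252 -0.075 -2.45   1.428] F [-0.7  0.3  0.3] w 0.0007
t 7.25 p [ 0.4858 -0.1388  0.8018] toolx [ 0.12   0.043 -0.992] toolz [-0.01  -0.999 -0.045] q [ 0.086  0.272  1.252 -0.05  -2.426  1.433] F [-0.1 -0.8  1.2] w 0.0006
t 7.35 p [ 0.4755 -0.1315  0.8114] toolx [ 0.134  0.033 -0.99 ] toolz [-0.009 -0.999 -0.034] q [ 0.116  0.254  1.248 -0.026 -2.428  1.423] F [1.4 1.3 0.1] w 0.0001
```

One-row calls near the limit gain about 1.5° each, so I'll continue that way.

```bash

python3 -m handwheel '{"gripper":[-1],"travel":[[0.5,-0.1,0.8]],"spin":[0]}'>/dev/null
python3 -m handwheel '{"gripper":[-1],"travel":[[0.5,-0.1,0.8]],"spin":[0]}'>/dev/null
python3 -m handwheel '{"gripper":[-1],"travel":[[0.5,-0.1,0.8]],"spin":[0]}'>/dev/null
python3 -m handwheel '{"gripper":[-1],"travel":[[0.5,-0.1,0.8]],"spin":[0]}'>/dev/null
python3 -m handwheel '{"gripper":[-1],"travel":[[0.5,-0.1,0.8]],"spin":[0]}'>/dev/null
python3 -c "from h import *; st()"
```

```text
t 7.85 p [ 0.5202 -0.1275  0.8299] toolx [ 0.264 -0.027 -0.964] toolz [-0.021 -1.     0.022] q [ 0.177  0.265  1.251  0.097 -2.296  1.45 ] F [-0.1 -0.  -0.1] w 0.0006
```

```bash

python3 -m handwheel '{"gripper":[-1],"travel":[[0.5,0.3,0.8]],"spin":[0]}'>/dev/null
python3 -m handwheel '{"gripper":[-1],"travel":[[0.5,0.3,0.8]],"spin":[0]}'>/dev/null
python3 -m handwheel '{"gripper":[-1],"travel":[[0.5,0.3,0.8]],"spin":[0]}'>/dev/null
python3 -m handwheel '{"gripper":[-1],"travel":[[0.5,0.2,0.8]],"spin":[0]}'>/dev/null
python3 -m handwheel '{"gripper":[-1],"travel":[[0.5,0.2,0.8]],"spin":[0]}'>/dev/null
python3 -c "from h import *; st()"
```

```text
t 8.35 p [ 0.5687 -0.0446  0.8589] toolx [ 0.392 -0.07  -0.917] toolz [-0.034 -0.998  0.061] q [ 0.401  0.28   1.251  0.268 -2.175  1.341] F [-0.  -0.2 -0.7] w -0.0002
```

```bash

python3 -m handwheel '{"gripper":[-1],"travel":[[0.4,0.6,0.7]],"spin":[0]}'>/dev/null
python3 -m handwheel '{"gripper":[-1],"travel":[[0.4,0.6,0.7]],"spin":[0]}'>/dev/null
python3 -m handwheel '{"gripper":[-1],"travel":[[0.5,0.3,0.8]],"spin":[0]}'>/dev/null
python3 -m handwheel '{"gripper":[-1],"travel":[[0.5,0.2,0.8]],"spin":[0]}'>/dev/null
python3 -m handwheel '{"gripper":[-1],"travel":[[0.5,0.2,0.8]],"spin":[0]}'>/dev/null
python3 -m handwheel '{"gripper":[-1],"travel":[[0.5,0.2,0.8]],"spin":[0]}'>/dev/null
python3 -m handwheel '{"gripper":[-1],"travel":[[0.5,0.2,0.8]],"spin":[0]}'>/dev/null
python3 -c "from h import *; st()"
```

```text
t 9.05 p [0.6312 0.0636 0.9015] toolx [ 0.578 -0.095 -0.81 ] toolz [-0.047 -0.995  0.084] q [ 0.63   0.324  1.251  0.474 -1.984  1.228] F [0.7 0.2 0.2] w 0.0005
```

35° forward tilt with jaws along y is enough to reach under the lip. Now the green collar's height and a refined crimper yaw.

```bash
python3 - <<'E'
from h import *
st()
f=cam("side");g=cam("scene")
cv2.imwrite("pics/scene1.png",g["pixels"]);cv2.imwrite("pics/side1.png",f["pixels"])
print(spotter.tip_of("scene","green_mark"),spotter.tip_of("side","green_mark"))
cv2.imwrite("pics/zg_scene.png",cv2.resize(g["pixels"][265:345,240:340],None,fx=7,fy=7,interpolation=3))
cv2.imwrite("pics/zg_side.png",cv2.resize(f["pixels"][150:230,270:350],None,fx=7,fy=7,interpolation=3))
E
```

```text
t 9.05 p [0.6312 0.0636 0.9015] toolx [ 0.578 -0.095 -0.81 ] toolz [-0.047 -0.995  0.084] q [ 0.63   0.324  1.251  0.474 -1.984  1.228] F [0.7 0.2 0.2] w 0.0005
[{'at': [282.2, 302.7], 'conf': 0.72}] [{'at': [317.5, 183.8], 'conf': 0.59}]
```

View pics/zg_scene.png

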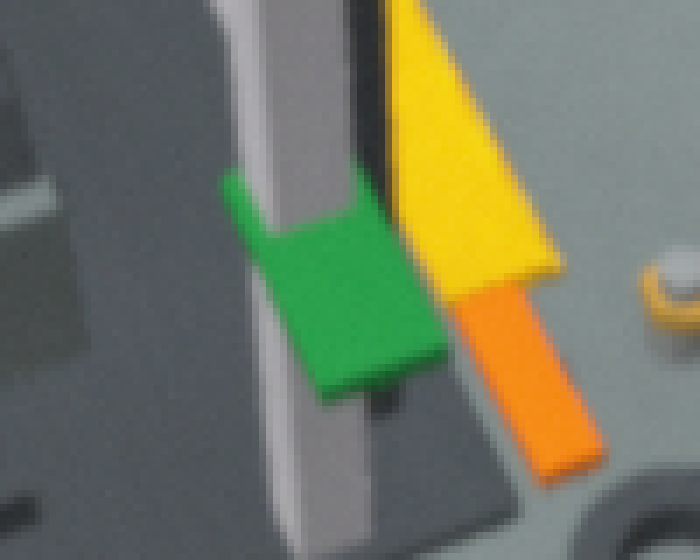

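View pics/zg_side.png

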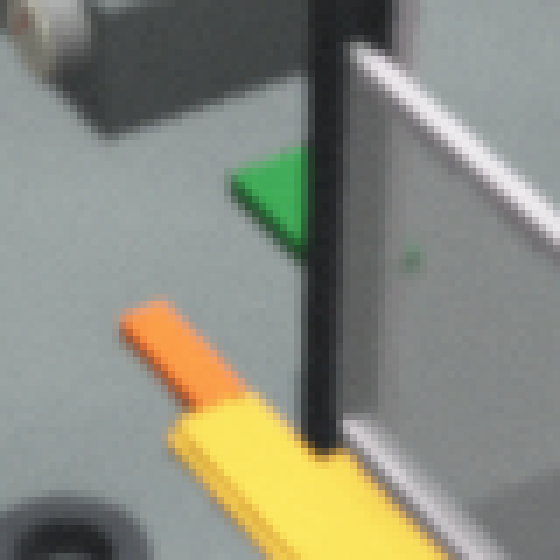

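View pics/side1.png

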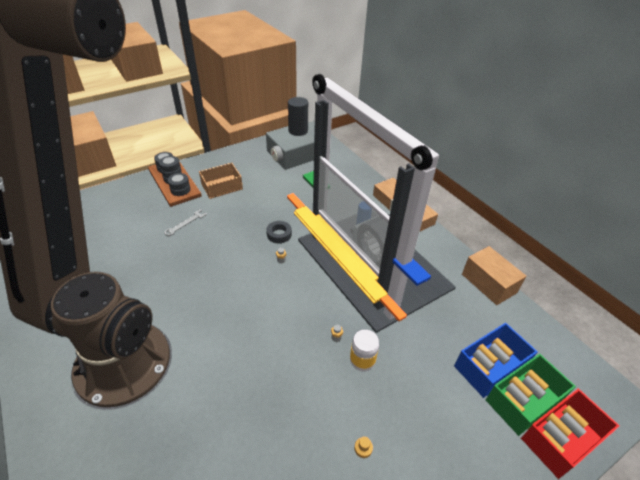

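```bash
python3 - <<'E'
from h import *
f=cam("side");g=cam("scene")
def tri(a,b):
    e1,d1=ray(g,a);e2,d2=ray(f,b)
    A=np.stack([d1,-d2],1);t=np.linalg.lstsq(A,e2-e1,rcond=None)[0]
    p,q=e1+d1*t[0],e2+d2*t[1]; return np.round((p+q)/2,4),round(np.linalg.norm(p-q),4)
S=lambda u,v:(240+u/7-.5*6/7,265+v/7-.5*6/7); T=lambda u,v:(270+u/7-.43,150+v/7-.43)
print("collar outer front top",tri(S(446,345),T(231,177)))
print("ptr outer front top",tri(S(606,456),T(121,316)))
print("ptr outer back top",tri(S(540,474),T(166,300)))
print("lip L front top",tri(S(565,264),T(174,430)))
c=tri((282.6,302.5),(317.2,183.8));print("tips collar centre",c)
E
```

```text
collar outer front top (array([0.6537, 0.2032, 0.2155]), np.float64(0.0016))
ptr outer front top (array([0.6056, 0.2207, 0.1452]), np.float64(0.0001))
ptr outer back top (array([0.6283, 0.219 , 0.1464]), np.float64(0.0006))
lip L front top (array([0.5871, 0.1433, 0.1428]), np.float64(0.0027))
tips collar centre (array([0.6792, 0.1523, 0.2055]), np.float64(0.0085))
```

Collar centre z≈0.2095, pointer centre ≈0.1395 (rays miss by <2 mm), so the lift needed is ≈70 mm. Now down in front of the lip.

```bash
python3 -m handwheel '{"gripper":[-1,-1,-1,-1,-1,-1,-1,-1,-1,-1,-1,-1,-1,-1],"travel":[[-0.07,-0.04,-0.05],[-0.14,-0.06,-0.1],[-0.2,-0.08,-0.15],[-0.26,-0.1,-0.2],[-0.3,-0.12,-0.28],[-0.34,-0.16,-0.36],[-0.36,-0.2,-0.44],[-0.36,-0.24,-0.52],[-0.36,-0.24,-0.6],[-0.36,-0.24,-0.68],[-0.36,-0.24,-0.76],[-0.36,-0.24,-0.84],[-0.36,-0.24,-0.9],[-0.36,-0.24,-0.9]],"spin":[0.02,0.04,0.06,0.08,0.1,0.1,0.1,0.1,0.1,0.1,0.1,0.1,0.1,0.1]}'
python3 -c "from h import *; st()"
```

```text
t: 10.75
eef_pos: [0.4481, -0.0589, 0.447]
ee_rot: [1.424, 0.952, -0.089]
force: [0.5, 0.3, 1.1]
width: 0.0005
t 10.75 p [ 0.4481 -0.0589  0.447 ] toolx [ 0.578 -0.052 -0.814] toolz [ 0.03  -0.996  0.085] q [ 0.612 -0.517 -0.664  0.468 -0.979  0.841] F [0.5 0.3 1.1] w 0.0005
```

```bash
python3 -m handwheel '{"gripper":[-1,-1,-1,-1,-1,-1,-1,-1,-1,-1],"travel":[[0.04,0,-0.06],[0.07,0,-0.14],[0.08,0,-0.22],[0.08,0,-0.3],[0.08,0,-0.38],[0.08,0,-0.46],[0.08,0,-0.54],[0.08,0,-0.61],[0.08,0,-0.67],[0.08,0,-0.67]],"spin":[0,0,0,0,0,0,0,0,0,0]}'
python3 -c "
from h import *
st()
f=cam('side');cv2.imwrite('pics/side2.png',f['pixels'])"
```

```text
t: 11.75
eef_pos: [0.5213, -0.0949, 0.2062]
ee_rot: [1.495, 1.009, -0.003]
force: [-0.3, -0.5, 0.3]
width: 0.0005
t 11.75 p [ 0.5213 -0.0949  0.2062] toolx [ 0.533 -0.002 -0.846] toolz [ 0.061 -0.997  0.04 ] q [ 0.183 -0.126 -1.012  0.649 -0.164  0.846] F [-0.3 -0.5  0.3] w 0.0005
```

View pics/side2.png

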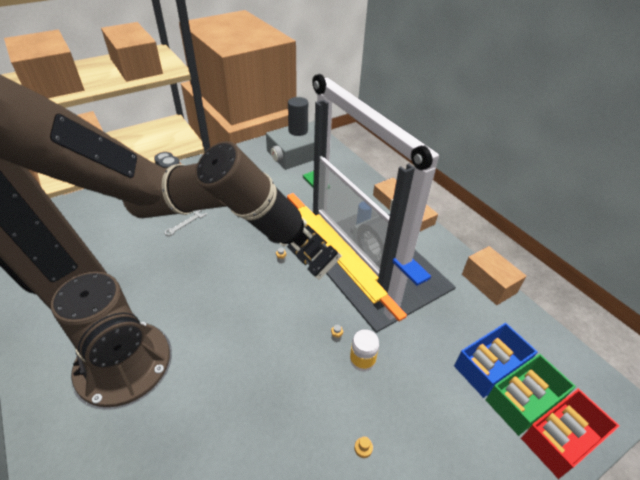

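The pose is limited here by joint 3 and joint 5, so I'll fit a kinematic model to the recorded states to see what tilt is feasible at the lip.

```bash
cat > kin.py <<'E'
import numpy as np
from scipy.spatial.transform import Rotation as Ro
from scipy.optimize import least_squares
D=[([1.397,.359,.0115,0,-1.224,-.288],[.301,.604,.2455],[0,0,-1]),
([1.421,.47,1.252,.023,-2.317,-.297],[.2867,.5748,.7058],[.0214,.0312,-.999]),
([1.464,.396,1.252,.048,-2.37,-.319],[.261,.5243,.7517],[.039,.052,-.998]),
([1.375,.511,1.251,.054,-2.226,-.231],[.3314,.607,.6863],[.058,.074,-.996]),
([.798,-.045,.32,-.052,-1.853,.751],[.4309,.193,.5986],[.022,.094,-.995]),
([.054,.251,1.252,-.134,-2.52,1.397],[.4465,-.1381,.8003],[.043,.08,-.996]),
([.177,.265,1.251,.097,-2.296,1.45],[.5202,-.1275,.8299],[.264,-.027,-.964]),
([.401,.28,1.251,.268,-2.175,1.341],[.5687,-.0446,.8589],[.392,-.07,-.917]),
([.63,.324,1.251,.474,-1.984,1.228],[.6312,.0636,.9015],[.578,-.095,-.81]),
([.612,-.517,-.664,.468,-.979,.841],[.4481,-.0589,.447],[.578,-.052,-.814]),
([.183,-.126,-1.012,.649,-.164,.846],[.5213,-.0949,.2062],[.533,-.002,-.846])]
rx=lambda a:Ro.from_euler('x',a);ry=lambda a:Ro.from_euler('y',a);rz=lambda a:Ro.from_euler('z',a)
def fk(q,p):
    h,L1,L2,L3,d,a,r0,d2,s4,x=p[:10]
    B=rz(q[0])
    E=np.array([r0,0,h])+ry(q[1]).apply([a,0,L1])
    F=ry(q[1]-q[2])
    W=E+F.apply([L2,0,x])
    G=F*rx(s4*q[3])*ry(-q[4])
    T=W+np.array([0,d,0])+G.apply([L3,d2,0])
    return B.apply(T),(B*G).apply([1,0,0]),B*G
def res(p):
    r=[]
    for q,P,t in D:
        P2,t2,_=fk(q,p); r+=list((P2-P)*1000)+list((t2-np.array(t))*200)
    return r
def fit():
    best=None
    for s in (1,-1):
        p0=[.3,.4,.4,.3,-.19,0,0,0,s,0]
        o=least_squares(res,p0,x_scale=.1)
        if best is None or o.cost<best.cost: best=o
    return best
if __name__=="__main__":
    o=fit();print(np.round(o.x,4),o.cost);np.save("p.npy",o.x)
    print(np.round(np.array(o.fun).reshape(-1,6),1))
E
python3 kin.py
```

```text
[ 1.987e-01  6.018e-01  4.632e-01  3.590e-01  2.000e-04 -2.000e-04
  5.000e-04 -1.920e-01 -9.991e-01 -0.000e+00] 0.36601302634338645
[[-0.2  0.1 -0.1 -0.  -0.1  0. ]
 [ 0.1  0.   0.3  0.1  0.3 -0. ]
 [-0.   0.1 -0.1  0.   0.1  0. ]
 [-0.1 -0.  -0.   0.1 -0.   0.1]
 [-0.1  0.1 -0.1 -0.1 -0.1 -0.1]
 [-0.1 -0.2  0.   0.   0.   0. ]
 [ 0.   0.2 -0.1 -0.1  0.1 -0. ]
 [ 0.1 -0.1  0.   0.2  0.   0. ]
 [ 0.  -0.2 -0.1  0.  -0.1 -0.1]
 [-0.1  0.1  0.  -0.   0.1 -0.1]
 [ 0.  -0.1  0.1 -0.1  0.1 -0.1]]
```

```bash
cat > feas.py <<'E'
from kin import *
from scipy.optimize import minimize
p=np.load("p.npy")
lo=np.array([-3,-1.40,-1.0,-3,-3]);hi=np.array([3,2.1,1.23,1.65,-.03])
def best(P,th,az=0,q0=(.3,0,-.9,.5,-.4)):
    t=np.array([np.sin(th)*np.cos(az),np.sin(th)*np.sin(az),-np.cos(th)])
    f=lambda q:np.r_[(fk(q,p)[0]-P)*10,(fk(q,p)[1]-t)]
    b=None
    for g in (q0,(.2,.3,-.3,0.2,-1),(.5,0,-.5,.5,-.5)):
        o=least_squares(f,np.clip(g,lo+.01,hi-.01),bounds=(lo,hi))
        if b is None or o.cost<b.cost:b=o
    return b
if __name__=="__main__":
    for P in ([.50,-.06,.09],[.54,-.06,.09],[.58,-.06,.1],[.58,-.06,.13],[.58,-.06,.2],[.48,-.06,.15]):
        print(P,[(d,az,round(np.sqrt(2*best(P,np.radians(d),az).cost),3)) for d in (10,15,20,25,30,35) for az in (0,-.3)])
E
python3 feas.py
```

```text
[0.5, -0.06, 0.09] [(10, 0, np.float64(0.0)), (10, -0.3, np.float64(0.0)), (15, 0, np.float64(0.0)), (15, -0.3, np.float64(0.0)), (20, 0, np.float64(0.018)), (20, -0.3, np.float64(0.06)), (25, 0, np.float64(0.081)), (25, -0.3, np.float64(0.144)), (30, 0, np.float64(0.131)), (30, -0.3, np.float64(0.227)), (35, 0, np.float64(0.137)), (35, -0.3, np.float64(0.307))]
[0.54, -0.06, 0.09] [(10, 0, np.float64(0.0)), (10, -0.3, np.float64(0.0)), (15, 0, np.float64(0.0)), (15, -0.3, np.float64(0.0)), (20, 0, np.float64(0.0)), (20, -0.3, np.float64(0.025)), (25, 0, np.float64(0.064)), (25, -0.3, np.float64(0.111)), (30, 0, np.float64(0.12)), (30, -0.3, np.float64(0.196)), (35, 0, np.float64(0.133)), (35, -0.3, np.float64(0.281))]
[0.58, -0.06, 0.1] [(10, 0, np.float64(0.0)), (10, -0.3, np.float64(0.0)), (15, 0, np.float64(0.0)), (15, -0.3, np.float64(0.0)), (20, 0, np.float64(0.0)), (20, -0.3, np.float64(0.0)), (25, 0, np.float64(0.04)), (25, -0.3, np.float64(0.061)), (30, 0, np.float64(0.103)), (30, -0.3, np.float64(0.146)), (35, 0, np.float64(0.131)), (35, -0.3, np.float64(0.23))]
[0.58, -0.0
[... 365 characters left out ...]
.2] [(10, 0, np.float64(0.0)), (10, -0.3, np.float64(0.0)), (15, 0, np.float64(0.0)), (15, -0.3, np.float64(0.0)), (20, 0, np.float64(0.0)), (20, -0.3, np.float64(0.0)), (25, 0, np.float64(0.0)), (25, -0.3, np.float64(0.0)), (30, 0, np.float64(0.0)), (30, -0.3, np.float64(0.0)), (35, 0, np.float64(0.05)), (35, -0.3, np.float64(0.076))]
[0.48, -0.06, 0.15] [(10, 0, np.float64(0.0)), (10, -0.3, np.float64(0.0)), (15, 0, np.float64(0.0)), (15, -0.3, np.float64(0.0)), (20, 0, np.float64(0.0)), (20, -0.3, np.float64(0.0)), (25, 0, np.float64(0.031)), (25, -0.3, np.float64(0.079)), (30, 0, np.float64(0.096)), (30, -0.3, np.float64(0.164)), (35, 0, np.float64(0.149)), (35, -0.3, np.float64(0.248))]
```

At the lip 20–25° of forward tilt is reachable, which is still enough for a wedge under its front edge. Down in short calls, letting the tilt relax.

```bash
python3 -m handwheel '{"gripper":[-1,-1],"travel":[[-0.06,0.06,-0.06],[-0.06,0.06,-0.12]],"spin":[0,0]}' >/dev/null
python3 -c "from h import *; st()"
python3 -m handwheel '{"gripper":[-1,-1],"travel":[[-0.04,0.04,-0.08],[-0.04,0.04,-0.14]],"spin":[0,0]}' >/dev/null
python3 -c "from h import *; st()"
python3 -m handwheel '{"gripper":[-1,-1],"travel":[[-0.04,0.04,-0.08],[-0.04,0.04,-0.14]],"spin":[0,0]}' >/dev/null
python3 -c "from h import *; st()"
```

```text
t 12.0 p [ 0.5024 -0.0807  0.175 ] toolx [ 0.498  0.044 -0.866] toolz [ 0.087 -0.996 -0.   ] q [ 0.238 -0.105 -1.014  0.481 -0.162  0.965] F [ 1.   0.4 -0.4] w 0.0003
t 12.2 p [ 0.4907 -0.082   0.1176] toolx [ 0.471  0.094 -0.877] toolz [ 0.112 -0.993 -0.046] q [ 2.280e-01  1.000e-03 -1.014e+00  2.590e-01 -5.800e-02  1.188e+00] F [0.5 0.8 0.1] w 0.0005
t 12.4 p [ 0.4599 -0.0735  0.0661] toolx [ 0.438  0.119 -0.891] toolz [ 0.12  -0.99  -0.073] q [ 0.266  0.083 -1.014  0.    -0.003  1.408] F [ 0.7  0.9 -0.2] w 0.0005
```

```bash
python3 -m handwheel '{"gripper":[-1,-1,-1,-1],"travel":[[0.04,0,0.03],[0.08,0,0.05],[0.12,0.01,0.05],[0.12,0.01,0.05]],"spin":[-0.05,-0.1,-0.15,-0.2]}' >/dev/null
python3 -c "
from h import *
st()
f=cam('side');cv2.imwrite('pics/side3.png',f['pixels'])
g=cam('scene');cv2.imwrite('pics/scene3.png',g['pixels'])"
```

```text
t 12.8 p [ 0.5391 -0.0728  0.1123] toolx [ 0.443  0.07  -0.894] toolz [-0.025 -0.996 -0.091] q [ 0.163  0.089 -1.014  0.599 -0.004  0.763] F [ 0.3 -0.6  0. ] w 0.0005
```

View pics/side3.png

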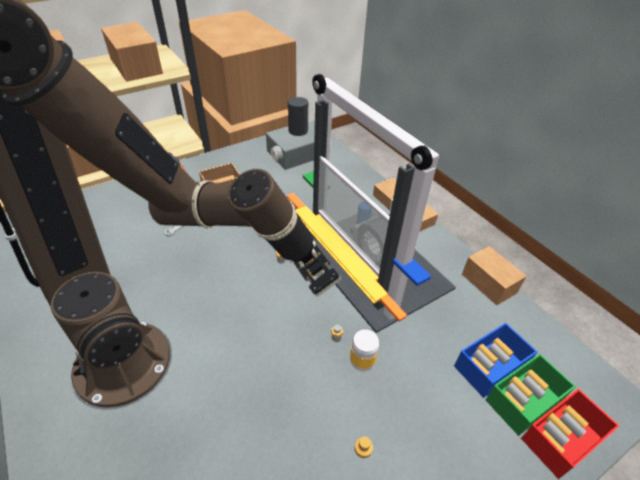

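```bash
python3 -m handwheel '{"gripper":[-1,-1],"travel":[[0,0,-0.06],[0,0,-0.08]],"spin":[0,0]}' >/dev/null
python3 -c "from h import *; st()"
python3 -m handwheel '{"gripper":[-1,-1],"travel":[[0.02,0.01,-0.03],[0.02,0.01,-0.04]],"spin":[0,0]}' >/dev/null
python3 -c "from h import *; st()"
```

```text
t 13.1 p [ 0.5379 -0.0763  0.0771] toolx [ 0.435  0.091 -0.896] toolz [-0.016 -0.994 -0.109] q [ 0.22   0.169 -0.898  0.143 -0.043  1.169] F [ 1.4 -2.3  0. ] w 0.0001
t 13.3 p [ 0.55   -0.072   0.0566] toolx [ 0.432  0.097 -0.897] toolz [-0.013 -0.993 -0.113] q [ 0.222  0.23  -0.869  0.079 -0.014  1.231] F [-0.6  0.3  0.4] w 0.0009
```

```bash
python3 -m handwheel '{"gripper":[-1,-1,-1],"travel":[[0.035,0.01,0.03],[0.066,0.02,0.04],[0.066,0.02,0.04]],"spin":[0,0,0]}' >/dev/null
python3 -c "
from h import *
st()
f=cam('side');cv2.imwrite('pics/side4.png',cv2.resize(f['pixels'][180:340,230:430],None,fx=4,fy=3.75,interpolation=3))
g=cam('wrist');cv2.imwrite('pics/wrist4.png',g['pixels'])"
```

```text
t 13.6 p [ 0.5741 -0.0647  0.0729] toolx [ 0.418  0.093 -0.903] toolz [-0.018 -0.994 -0.111] q [ 0.229  0.228 -0.775  0.033 -0.124  1.267] F [-17.   -3.6  -1.5] w 0.0004
```

View pics/side4.png

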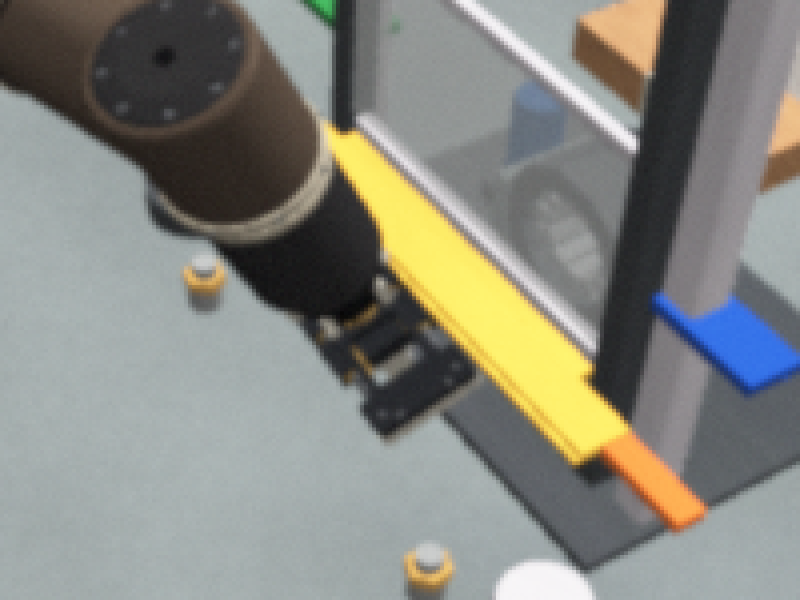

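View pics/wrist4.png

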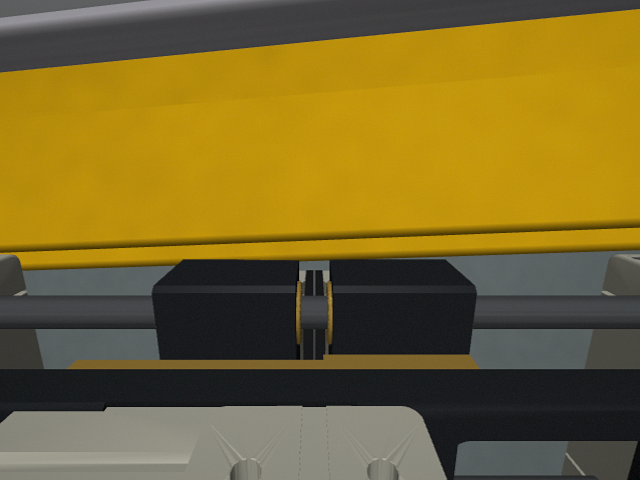

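The wrist picture shows the gripper's carriage block (row ~265) against the front edge of the lip: I came in too low, and the force reads 17 N. I'll back out, rise and go in again with only the tip under the lip.

```bash
python3 -m handwheel '{"gripper":[-1,-1,-1,-1],"travel":[[-0.06,0,0],[-0.08,0,0.02],[-0.08,0,0.08],[-0.08,0,0.08]],"spin":[0,0,0,0]}' >/dev/null
python3 -c "from h import *; st()"
```

```text
t 14.1 p [ 0.5435 -0.0618  0.1213] toolx [ 0.437  0.099 -0.894] toolz [-0.011 -0.993 -0.115] q [ 0.254  0.087 -0.818  0.073 -0.203  1.211] F [1.4 0.4 0.8] w 0.0007
```

```bash
python3 -m handwheel '{"gripper":[-1,-1,-1,-1],"travel":[[0,0,-0.014],[0.03,0,-0.014],[0.066,0,-0.014],[0.066,0,-0.014]],"spin":[0,0,0,0]}' >/dev/null
python3 -c "
from h import *
st()
g=cam('wrist');cv2.imwrite('pics/wrist5.png',g['pixels'])"
```

```text
t 14.5 p [ 0.5763 -0.0627  0.109 ] toolx [ 0.431  0.096 -0.897] toolz [-0.014 -0.994 -0.113] q [ 0.233  0.162 -0.744  0.031 -0.207  1.27 ] F [ 0.2 -0.1 -0.1] w 0.0005
```

View pics/wrist5.png

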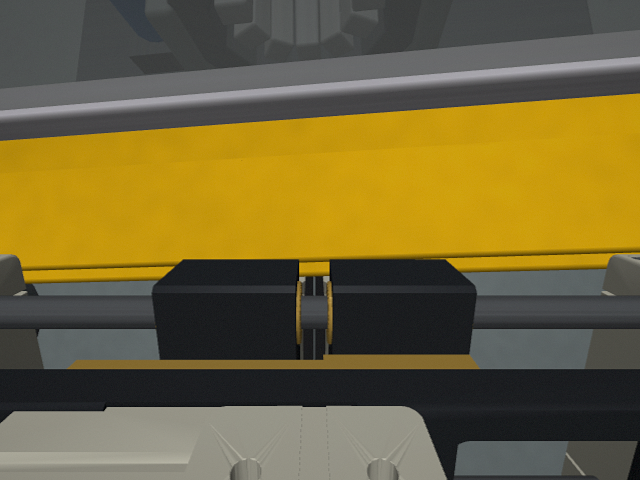

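No contact force; the carriage now sits above the lip and the tips are below its front edge. Pushing up gently.

```bash
python3 -m handwheel '{"gripper":[-1,-1,-1,-1,-1,-1,-1],"travel":[[0.014,0,0],[0.016,0,0.01],[0.016,0,0.02],[0.016,0,0.03],[0.016,0,0.04],[0.016,0,0.05],[0.016,0,0.06]],"spin":[0,0,0,0,0,0,0]}' >/dev/null
python3 -c "
from h import *
st()
g=cam('wrist');cv2.imwrite('pics/wrist6.png',g['pixels'])"
```

```text
t 15.25 p [ 0.5816 -0.0633  0.1401] toolx [ 0.43   0.096 -0.898] toolz [-0.015 -0.994 -0.113] q [ 0.228  0.12  -0.689  0.015 -0.305  1.289] F [-4.2 -0.1 -2. ] w 0.0001
```

View pics/wrist6.png

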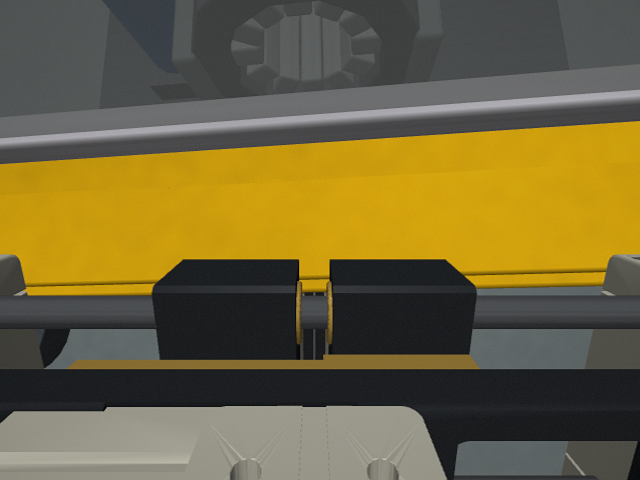

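Contact made: force along the face normal (−4.2, −2.0 N). Continuing up.

```bash
python3 -m handwheel '{"gripper":[-1,-1,-1,-1],"travel":[[0,0,0.01],[0,0,0.02],[0,0,0.03],[0,0,0.04]],"spin":[0,0,0,0]}' >/dev/null
python3 -c "
from h import *
st()
f=cam('side');cv2.imwrite('pics/side7.png',cv2.resize(f['pixels'][140:330,270:420],None,fx=4,fy=3.15,interpolation=3))"
```

```text
t 15.7 p [ 0.5817 -0.0633  0.16  ] toolx [ 0.43   0.095 -0.898] toolz [-0.015 -0.994 -0.113] q [ 0.228  0.091 -0.663  0.012 -0.361  1.292] F [-5.7 -0.6 -1.3] w 0.0005
```

View pics/side7.png

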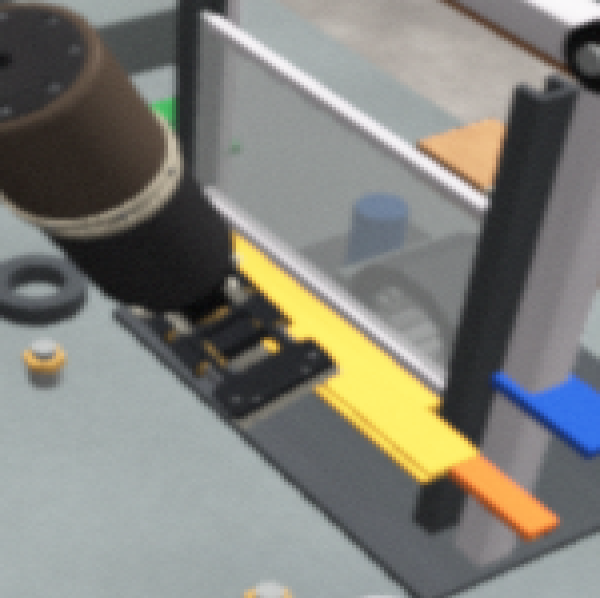

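```bash
python3 - <<'E'
from h import *
f=cam("side"); f0=cv2.imread("pics/side0.png")
def zat(uv,axis,val):
    e,d=ray(f,uv); return (e+d*(val-e[axis])/d[axis]).round(4)
# orange mask -> extreme corner of right pointer (max row & max col)
for nm,im in (("start",f0),("now",f["pixels"])):
    hsv=cv2.cvtColor(im,cv2.COLOR_BGR2HSV)
    m=cv2.inRange(hsv,(6,170,150),(17,255,255)); m[:, :370]=0; m[:260]=0;m[330:]=0; m[:,430:]=0
    ys,xs=np.nonzero(m); 
    i=(xs+ys).argmax(); c=(xs[i],ys[i]); j=xs.argmax()
    print(nm,len(xs),c,(xs[j],ys[j]),zat((xs[j],ys[j]),1,-.332),zat((xs[j],ys[j]),0,.63))
E
```

```text
start 242 (np.int64(405), np.int64(316)) (np.int64(405), np.int64(314)) [ 0.6189 -0.332   0.1596] [ 0.63   -0.3235  0.1414]
now 234 (np.int64(408), np.int64(306)) (np.int64(408), np.int64(305)) [ 0.6207 -0.332   0.1936] [ 0.63   -0.3248  0.179 ]
```

The window is up about 35 mm and follows the tips. Another 28 mm, then measure finely.

```bash
python3 -m handwheel '{"gripper":[-1,-1,-1,-1,-1,-1],"travel":[[0,0,0.01],[0,0,0.02],[0,0,0.03],[0,0,0.04],[0,0,0.05],[0,0,0.056]],"spin":[0,0,0,0,0,0]}' >/dev/null
python3 - <<'E'
from h import *
st()
f=cam("side");g=cam("scene")
cv2.imwrite("pics/zg_scene8.png",cv2.resize(g["pixels"][265:345,240:340],None,fx=7,fy=7,interpolation=3))
cv2.imwrite("pics/zs_side8.png",cv2.resize(f["pixels"][150:310,270:430],None,fx=3.75,fy=3.75,interpolation=3))
cv2.imwrite("pics/side8.png",f["pixels"])
E
```

```text
t 16.4 p [ 0.5818 -0.0634  0.1883] toolx [ 0.43   0.095 -0.898] toolz [-0.015 -0.994 -0.113] q [ 0.228  0.053 -0.625  0.01  -0.437  1.294] F [-5.4 -0.2 -2.6] w 0.0001
```

View pics/zg_scene8.png

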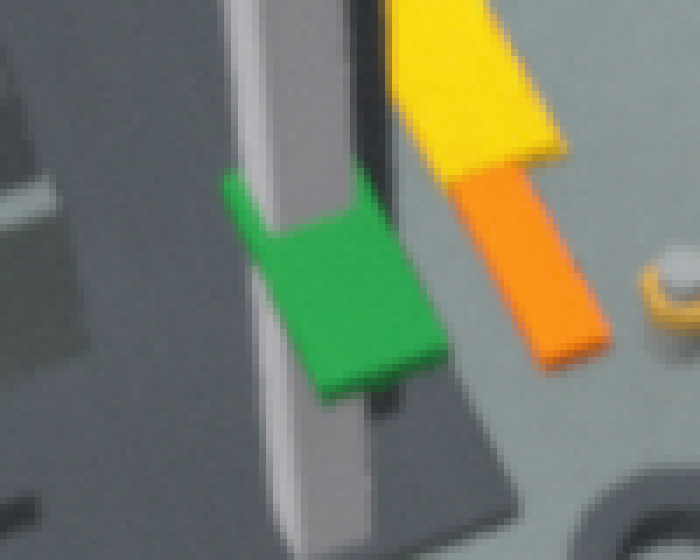

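View pics/zs_side8.png

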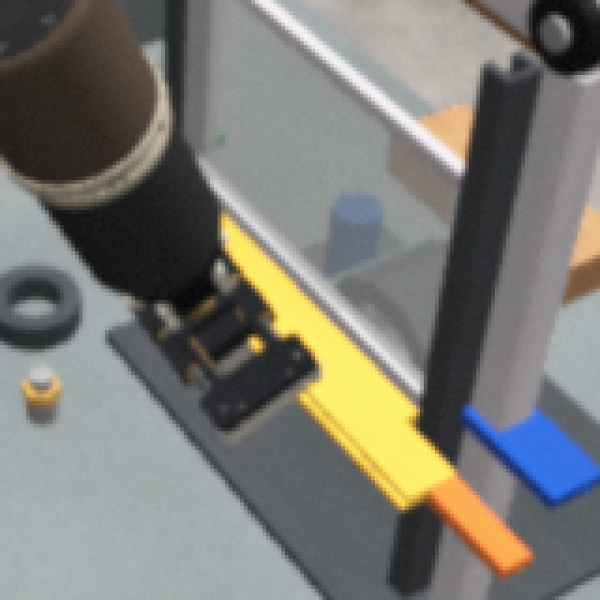

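```bash
python3 - <<'E'
from h import *
from scipy.optimize import minimize_scalar
g=cam("scene")
S=lambda u,v:np.array((240+u/7-.43,265+v/7-.43))
def zfit(xy,uv):
    r=minimize_scalar(lambda z:np.linalg.norm(proj(g,[*xy,z])-uv),bounds=(.05,.4),method='bounded'); return round(r.x,4),round(r.fun,2)
for nm,a,b in (("front",(606,456),(610,340)),("back",(540,474),(545,360))):
    xy=(.6056,.2207) if nm=="front" else (.6283,.219)
    print(nm,zfit(xy,S(*a)),zfit(xy,S(*b)))
print("lipL", zfit((.5871,.1433),S(565,264)),zfit((.5871,.1433),S(568,152)))
print("collar",zfit((.6537,.2032),S(446,345)))
E
```

```text
front (np.float64(0.1453), np.float64(0.02)) (np.float64(0.2136), np.float64(0.27))
back (np.float64(0.1465), np.float64(0.15)) (np.float64(0.2138), np.float64(0.2))
lipL (np.float64(0.1427), np.float64(0.59)) (np.float64(0.207), np.float64(0.57))
collar (np.float64(0.2157), np.float64(0.4))
```

```bash
python3 - <<'E'
from h import *
from scipy.optimize import minimize_scalar
g=cam("scene");f=cam("side")
S=lambda u,v:np.array((240+u/7-.43,265+v/7-.43))
def zfit(c,xy,uv):
    r=minimize_scalar(lambda z:np.linalg.norm(proj(c,[*xy,z])-uv),bounds=(.05,.4),method='bounded'); return round(r.x,4),round(r.fun,2)
for uv in ((318,386),(320,390)): print("back outer top",zfit(g,(.6977,.2032),S(*uv)))
print("back outer bottom",zfit(g,(.6977,.2032),S(325,402)))
print("front outer bottom",zfit(g,(.6537,.2032),S(447,360)))
# level comparison: expected side/scene pixel of pointer front top if z=.2156
print((proj(g,[.6056,.2207,.2156])-[240,265]+.43)*7)
# lip right front top corner in side
print(zfit(f,(.589,-.257),(270+407/3.75-.4,150+508/3.75-.4)), zfit(f,(.589,-.257),(260+345/3-.3,140+488/3-.3)))
E
```

```text
back outer top (np.float64(0.2196), np.float64(0.16))
back outer top (np.float64(0.2173), np.float64(0.41))
back outer bottom (np.float64(0.2104), np.float64(1.0))
front outer bottom (np.float64(0.2072), np.float64(0.29))
[612.04515341 336.45911031]
(np.float64(0.2075), np.float64(0.06)) (np.float64(0.1401), np.float64(0.08))
```

Pointer tops read 0.207–0.214, collar top 0.216–0.219. Raise 5 mm more, then compare.

```bash
python3 -m handwheel '{"gripper":[-1,-1,-1,-1],"travel":[[0,0,0.005],[0,0,0.01],[0,0,0.01],[0,0,0.01]],"spin":[0,0,0,0]}' >/dev/null
python3 - <<'E'
from h import *
st()
f=cam("side");g=cam("scene")
cv2.imwrite("pics/zg_scene9.png",cv2.resize(g["pixels"][270:330,265:345],None,fx=10,fy=10,interpolation=3))
cv2.imwrite("pics/zs_side9.png",cv2.resize(f["pixels"][150:310,270:430],None,fx=3.75,fy=3.75,interpolation=3))
E
```

```text
t 17.05 p [ 0.5819 -0.0633  0.1933] toolx [ 0.431  0.096 -0.897] toolz [-0.014 -0.994 -0.113] q [ 0.228  0.046 -0.618  0.01  -0.45   1.294] F [-8.5 -1.2  0.2] w 0.001
```

View pics/zg_scene9.png

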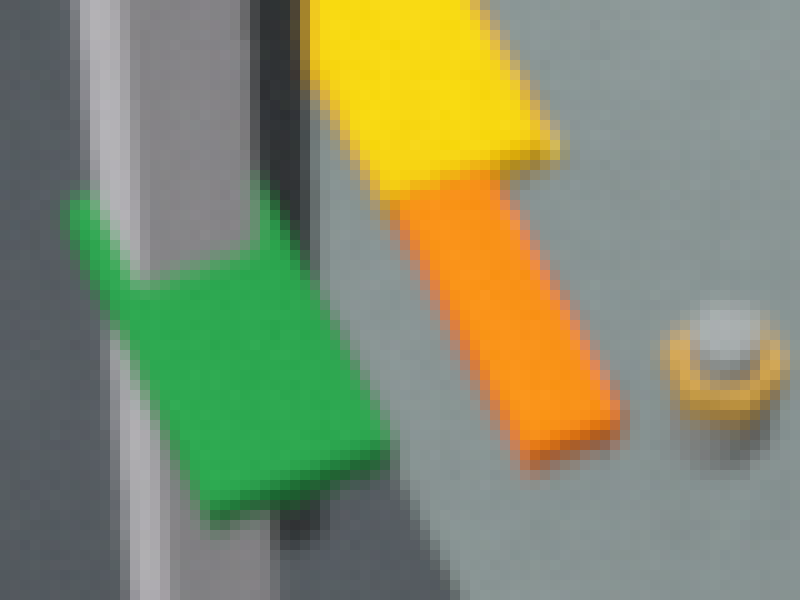

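View pics/zs_side9.png

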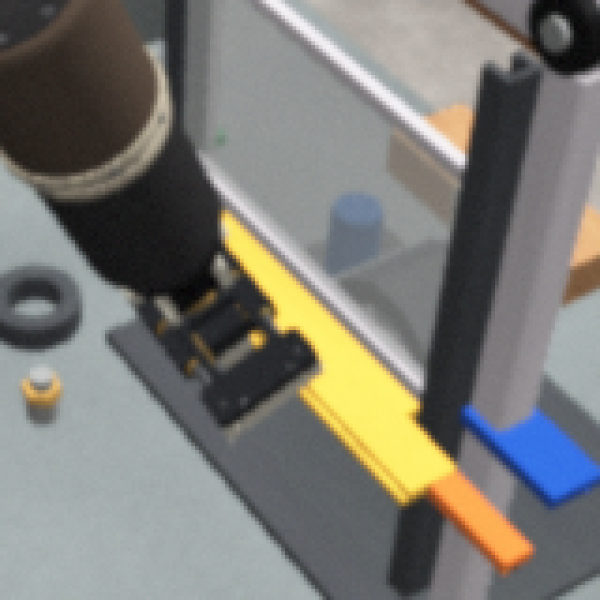

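```bash
python3 - <<'E'
from h import *
from scipy.optimize import least_squares
g=cam("scene");f=cam("side")
S=lambda u,v:np.array((240+u/7-.43,265+v/7-.43)); T=lambda u,v:np.array((270+u/7-.43,150+v/7-.43))
S9=lambda u,v:np.array((265+u/10-.45,270+v/10-.45)); Z=lambda u,v:np.array((270+u/3.75-.37,150+v/3.75-.37)); Z0=lambda u,v:np.array((260+u/3-.33,140+v/3-.33))
# (cam, px, local x key, y key, z key)
O=[(g,S(565,264),'e',.2,'w0'),(g,S(606,456),'p1',.275,'w0'),(g,S(540,474),'p2',.275,'w0'),
(f,T(174,430),'e',.2,'w0'),(f,T(121,316),'p1',.275,'w0'),(f,T(166,300),'p2',.275,'w0'),(f,Z0(345,484),'e',-.2,'w0'),
(g,S9(562,140),'e',.2,'w1'),(g,S9(622,407),'p1',.275,'w1'),(g,S9(528,453),'p2',.275,'w1'),
(f,Z(407,496),'e',-.2,'w1'),(f,Z(533,548),'p2',-.275,'w1'),
(g,S9(389,440),'c1','yc','c'),(g,S9(208,504),'c2','yc','c'),(f,T(231,177),'c1','yc','c'),
(f,Z0(116,300),-.105,.21,.012),(f,Z0(352,574),-.105,-.21,.012),(f,Z0(586,443),.195,-.21,.012)]
def unpack(v): return dict(x=v[0],y=v[1],a=v[2],w0=v[3],w1=v[4],c=v[5],yc=v[6],p1=v[7],p2=v[8],c1=v[9],gb=v[10:12],fb=v[12:14])
def res(v):
    d=unpack(v); d['e']=-.1245; d['c2']=d['c1']+.044; r=[]
    k=lambda s:d[s] if isinstance(s,str) else s
    for c,uv,X,Y,Zz in O:
        lx,ly=k(X),k(Y); ca,sa=np.cos(d['a']),np.sin(d['a'])
        r+=list(proj(c,[d['x']+ca*lx-sa*ly,d['y']+sa*lx+ca*ly,k(Zz)])+(d['gb'] if c is g else d['fb'])-uv)
    return np.r_[r,np.r_[d['gb'],d['fb']]/1.0]
o=least_squares(res,[.71,-.06,0,.14,.21,.215,.2,-.105,-.085,-.057,0,0,0,0],loss='soft_l1')
print(np.round(o.x,4)); print(np.round(res(o.x)[:-4].reshape(-1,2),1).tolist())
J=o.jac;cov=np.linalg.inv(J.T@J)*np.mean(o.fun**2);v=np.zeros(14);v[4]=1;v[5]=-1
print("w-c",o.x[4]-o.x[5],"sd",np.sqrt(v@cov@v),"rise",o.x[4]-o.x[3])
E
```

```text
[ 0.7122 -0.0547  0.0014  0.1471  0.2216  0.2184  0.2581 -0.1061 -0.0832
 -0.0585  0.0362  0.1688  0.0371  0.7865]
[[-0.3, -0.3], [-0.1, -0.4], [0.3, 0.5], [-0.6, -0.6], [0.2, 0.4], [0.0, 0.4], [-0.4, 0.0], [-0.3, -0.3], [0.2, 0.8], [0.0, -0.2], [-0.2, -0.3], [0.7, 0.4], [0.4, -0.2], [-0.3, 0.3], [0.2, 0.0], [-0.3, -1.7], [-0.5, 0.4], [1.9, -0.4]]
w-c 0.003237724825329774 sd 0.001924352610462913 rise 0.074526847727791
```

Joint fit over both cameras (residuals mostly <1 px): pointers are +3 ± 2 mm relative to the green collar's height, inside 8 mm. Drawing straight back.

```bash
python3 -m handwheel '{"gripper":[-1,-1,-1,-1,-1,-1,-1],"travel":[[-0.01,0,0],[-0.03,0,0],[-0.06,0,0],[-0.1,0,0],[-0.14,0,0],[-0.14,0,0],[-0.14,0,0]],"spin":[0,0,0,0,0,0,0]}' >/dev/null
python3 - <<'E'
from h import *
st()
f=cam("side");g=cam("scene")
cv2.imwrite("pics/zg_scene10.png",cv2.resize(g["pixels"][270:330,265:345],None,fx=10,fy=10,interpolation=3))
cv2.imwrite("pics/side10.png",f["pixels"]);cv2.imwrite("pics/scene10.png",g["pixels"])
for l in ["fitting_a","die_ring","tin","spanner","carton","adapter"]:
    for n,c in (("side",f),("scene",g)):
        for r in spotter.tip_of(n,l)[:2]:
            if r["conf"]>.4: print(l,n,r["conf"],np.round(onz(c,r["at"],0)[:2],3))
E
```

```text
t 17.95 p [ 0.5132 -0.0628  0.1946] toolx [ 0.434  0.097 -0.895] toolz [-0.013 -0.993 -0.113] q [ 0.277 -0.085 -0.765  0.062 -0.431  1.205] F [ 0.5 -0.   0.3] w 0.0003
fitting_a side 0.53 [ 0.51  -0.226]
fitting_a side 0.42 [0.519 0.107]
fitting_a scene 0.58 [ 0.518 -0.228]
fitting_a scene 0.58 [0.508 0.108]
die_ring scene 0.82 [0.564 0.224]
tin side 0.74 [ 0.527 -0.307]
spanner side 0.72 [0.313 0.412]
spanner scene 0.69 [0.316 0.422]
carton side 0.64 [0.511 0.556]
carton side 0.6 [ 0.4   -0.485]
carton scene 0.7 [0.631 0.013]
carton scene 0.6 [0.499 0.552]
adapter side 0.83 [ 0.396 -0.493]
```

View pics/zg_scene10.png

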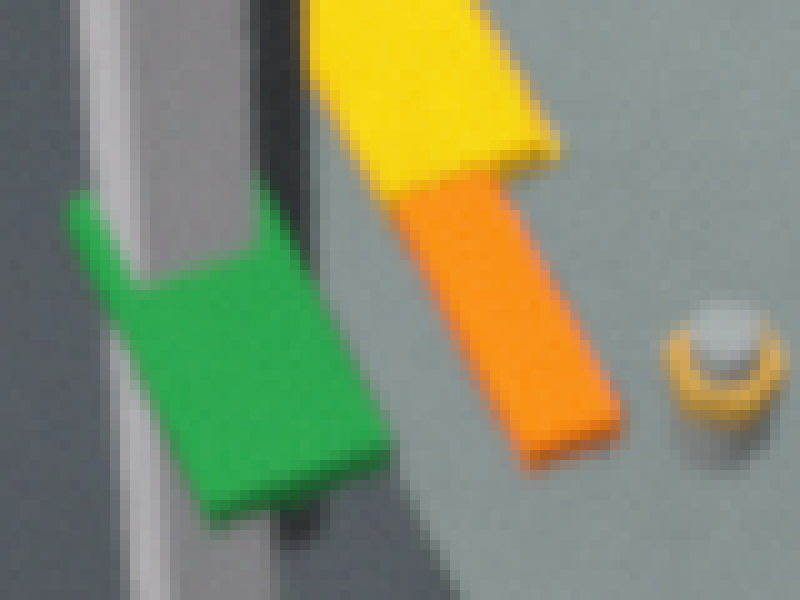

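View pics/side10.png

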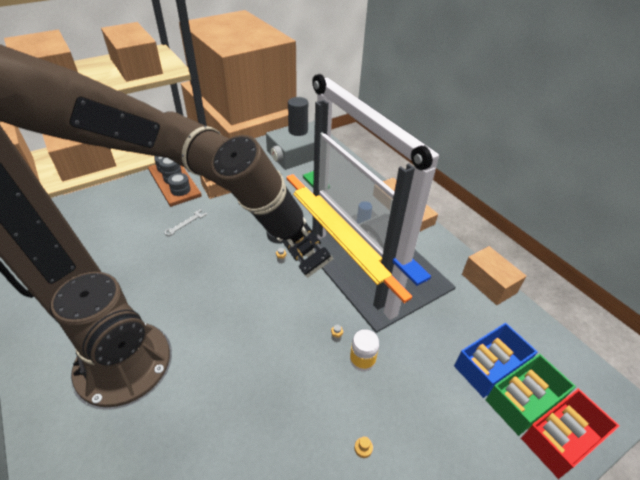

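The window stayed at the same height (scene pixels identical) and the arm is clear, force ≈0. One last two-camera check with the left pointer, now visible from the side.

```bash
python3 - <<'E'
from h import *
im=cv2.imread("pics/side10.png")
cv2.imwrite("pics/zl10.png",cv2.resize(im[160:220,270:350],None,fx=10,fy=10,interpolation=3))
E
```

```text
(no output)
```

View pics/zl10.png

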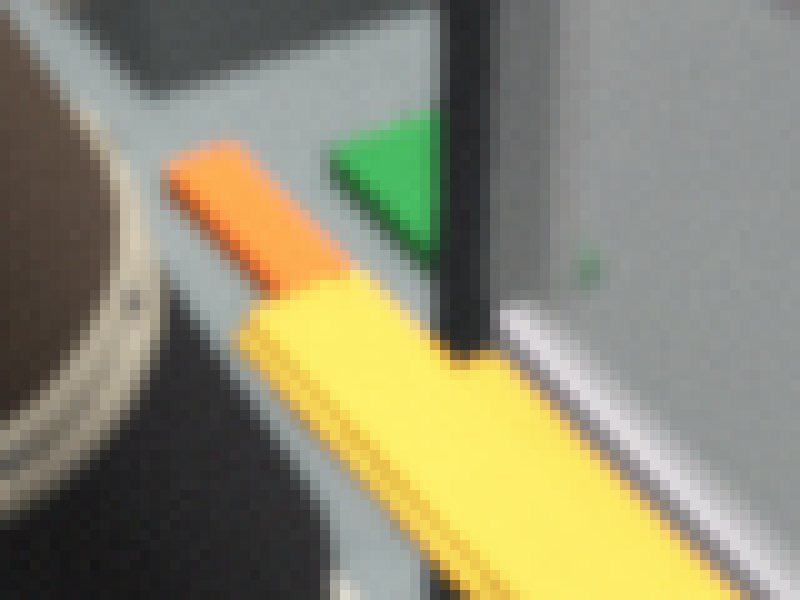

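```bash
python3 - <<'E'
from h import *
f=cam("side");g=cam("scene")
def tri(a,b):
    e1,d1=ray(g,a);e2,d2=ray(f,b)
    t=np.linalg.lstsq(np.stack([d1,-d2],1),e2-e1,rcond=None)[0]
    p,q=e1+d1*t[0],e2+d2*t[1]; return np.round((p+q)/2,4),round(np.linalg.norm(p-q),4)
S9=lambda u,v:np.array((265+u/10-.45,270+v/10-.45)); Q=lambda u,v:np.array((270+u/10-.45,160+v/10-.45))
print("ptr front",tri(S9(622,407),Q(163,170)));print("ptr back",tri(S9(528,453),Q(237,143)))
print("lip",tri(S9(563,138),Q(252,312)));print("collar",tri(S9(389,440),Q(329,152)))
E
```

```text
ptr front (array([0.6035, 0.2172, 0.2188]), np.float64(0.0023))
ptr back (array([0.6285, 0.219 , 0.2185]), np.float64(0.0009))
lip (array([0.5884, 0.1438, 0.2198]), np.float64(0.0047))
collar (array([0.6533, 0.203 , 0.2162]), np.float64(0.0017))
```

Pointer tops are at 0.2188 and 0.2185, the collar top at 0.2162: +2.5 mm, within the 8 mm tolerance. Handing in.

```bash
python3 -c "
from h import *
print(arm.job_done()); st()"
```

```text
the job is handed in; nothing more can be done
None
the job is handed in; nothing more can be done
```

The window is standing at the green collar and the job is handed in; no verdict was given. The hand-in came just after t ≈ 18 s, against the 42 s limit.

**What I did:** the moves only shift and spin the tool, which started pointing straight down. I tilted it about 26° forward by repeatedly commanding poses at the edge of reach. I then put the closed fingertips under the front edge of the lip, pushed the window up about 70–75 mm in 5 mm steps, and drew straight back.

**Last checks:**
- **Height:** with both cameras the pointer tops were at z 0.2185–0.2188 m and the collar top at 0.2162 m, about 2.5 mm high against the 8 mm allowed. A fit over all measured points gave +3 ± 2 mm.
- **Window at rest:** pictures before and after drawing back showed it at the same height. The arm was clear, with about 0 N on the tool.
- **Bystanders:** all were found within about 15 mm of where they first appeared, which is the scatter of the readings. The die ring, tin and adapter could be confirmed from one camera only. The detector also gave two false carton readings, one on the lip and one on the adapter.

**What went wrong or disagreed:**
- **Touched the lip:** my first approach was too low, and the gripper's carriage block touched the front of the lip with about 17 N. I backed off and came in higher. The limit for the gripper's body is 40 N, but I could not tell how the judge counts that touch.
- **Lip corner readings:** midway, single-camera readings of the lip's corners were about 6 mm lower than those of the pointers. They agreed again in the final check.

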